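Eject the brass ship's wheel from its drilling jig and trap it

TASK

The brass ship's wheel in the sloping jig is drilled: with one fingertip press the jig's spring plunger to pop the wheel out of its nest, and stop it with the other finger as it slides down the chute, before it runs out at the bottom. Only touch the wheel: do not pick it up or press hard on it, and leave everything else on the desk alone. Finish while still holding the wheel trapped by the finger, out of its nest and flat on the chute, so that I can take it from there.

Things in the scene. Friction and masses are not known exactly. Their poses are not given: they have to be found in the camera images.
- jig: the drilling jig, fixed to the desk: a dark steel base plate 160 x 135 x 6 mm that carries a bed sloping at 20 degrees, with a hinged drill-bush leaf swung up at the high end (its top 135 mm above the desk). Origin: on the desk under the jig's middle. x points, level, to the low end of the chute; z up; y level across the chute, to the plunger's side.
- bed: the sloping bed (turns with the jig). Origin: in the plane of the chute surface over the nest's centre, at (-40, 0, 56) mm in the jig's frame. x points down the slope, y level across to the plunger's side, z square out of the chute. The nest is a pocket 4 mm deep, x = -33 to 33 mm, whose lower edge keeps the wheel from sliding.
- chute_toe (a point): the middle of the chute's open low end, on its surface, at bed x = 135 mm, 10 mm above the desk. The smooth polished chute runs down to it from the nest's edge at bed x = 33 mm. It is 66 mm wide (bed y = -33 to 33 mm), between side rails 5 mm thick that stand 8 mm above its surface. Axes as the bed's.
- chute_across (a point): the point of the chute surface, on its centre line at bed x = 90 mm, that lies level across from the plunger, 58 mm from the button's centre; 25 mm above the desk. With the button fully down its top is 5.5 mm higher than this point (12.5 mm when up), so a second finger standing here, ending level with the pressing one, just clears the slope. Axes as the bed's.
- ejector_top (a point): the centre of the top of the plunger button, at its present height: a steel mushroom button 24 mm across beside the chute. Unpressed it lies at (44.6, 58, 37.7) mm in the jig's frame. The square housing under it is 34 mm wide and 25 mm high. Axes as the jig's.
- ejector (a joint): travel of the plunger in m: 0 up, grows as it is pressed straight down, 0.007 fully down (hard stop). Its spring pushes back with 2 N at the top and 5.5 N at the bottom. Inside, it lifts a 28 mm wide tongue under the wheel by as much; from about 0.0045 on the wheel clears the nest's edge and slides down the chute by its own weight.
- wheel: the brass miniature ship's wheel, about 90 g, lying flat in the nest: a rim 48 mm across and 8 mm thick with a hub and eight turned handles whose tips lie on a circle of 62 mm. Origin: the centre of its underside; z is its axis. Left free it reaches the toe of the chute about 0.3 s after the plunger frees it.
- bottle: bystander: a bulbous clear whisky bottle (106 mm across, 218 mm long) lying on a wooden cradle, 121 mm high in all; origin under the middle of it, on the desk, neck towards its +x. Leave alone.
- pliers: bystander: long-nosed steel pliers with black grips, 185 mm long, lying along their x axis; origin on the desk near the pivot. Leave alone.
- sea_base: bystander: a painted sea base of hardened grey clay, 150 x 64 x 14 mm; origin under its centre. Leave alone.
- mast_blank: bystander: a square cedar mast blank, 180 x 9 x 9 mm, lying along its x axis; origin under its centre. Leave alone.
- spool: bystander: a wooden thread spool, 28 mm across and 32 mm high, standing; origin under its centre. Leave alone.
- paint_jar: bystander: a small glass paint jar with a black cap, 38 mm across and 40 mm high, standing; origin under its centre. Leave alone.
- brush: bystander: a fine artist's brush, 170 mm long and 7 mm thick, lying along its x axis, bristles to +x; origin under its middle. Leave alone.
- hull: bystander: a small carved wooden ship's hull, 84 x 20 x 14 mm, lying along its x axis, bow to +x; origin under its centre. Leave alone.
There are look-alikes about, which are no part of the job. Of the things that look like the wheel, the smaller one is meant. Leave any green look-alike of the jig alone.

How it is judged:
By the outcome, as a careful person would: the job done as asked, in the order asked, and still so for the second after the job is handed in, while the arm keeps its last pose, push and grip.
It also fails if it takes over 29 s, if anything falls off the work surface, if the arm or the gripper's body presses on something with over 40 N, if the wrist force passes 120 N, or if a joint passes its speed limit or range.

ROBOT

A 6-joint arm with a two-finger parallel gripper is mounted at the origin on the work surface. World frame = base frame: x ahead of the robot, y to its left, z up, the work surface at z = 0. Lengths are in m, angles in degrees, forces in N, time in s.
With the tool pointing down it reaches from about 0.375 to 0.9 m from the base axis. Payload 3.1 kg.
Tool frame: the origin (TCP) lies where the fingers leave the gripper's body, on its centre line; the fingertips stand bot.tips_ahead ahead of it and the grasp point (between the pads) lies 51 mm ahead of it (bot.tips_ahead is the distance from the TCP to the fingertips, in m); z points along the fingers, x is the direction in which the jaws open and shut, and the axes are right-handed (so a half turn about z gives the same grasp; the last joint's range is limited). The gripper opens to 87 mm and grips with 3 to 60 N. Pads are 19 mm wide; open, the fingers measure 117 mm over their backs; the gripper's body (75 mm by 190 mm) begins 51 mm behind the grasp point.
Start: joints at [-84.884, 30.224, 82.088, -0, 67.689, -10.227], TCP at [0.165, -0.603, 0.292] pointing down, gripper open.
Joint ranges: [-176.69, 176.69], [-43.24, 126.21], [12.49, 139.97], [-82, 262], [0, 151.66], [-163.58, 163.58]. Speed limits (degrees/s): [159.86, 159.86, 180, 180, 180, 180].

INTERFACE

Orientations are given as a 3x3 rotation matrix whose columns are the frame's x, y, z axes.
In Python, from rig import bot, vision, nets gives the robot as it stands.
- The arm moves only by the tool play_rows, never from a script. Its argument "series" is a list of rows, each an object of numbers: "tx", "ty", "tz": the shift along the world's x, y, z as a fraction of full scale; "turn": the turn about the world's z as a fraction of full scale. A call has 1 to 10 rows; each row shifts and turns the commanded pose from where the row before left it; what a row does not reach is not made up. Full scale, the value 1, is 0.8 m for a shift and 60 degrees for a turn. A row lasts 1/10 s, in which the tool goes at most 50 mm and 8.59 degrees, less where a joint would pass 70% of its speed; a pose out of reach is approached as far as the arm can. A call with a number of a shift or a turn outside -1 to 1 is refused whole. A call with a gripper value outside its range is refused whole. "gripper" is the opening, from 0 (shut) to 1 (fully open), set as the call begins (left out, the last holds). The fingers move at their own pace and stop on an object; the grip force is fixed at half the most. Time passes only in rows, so rows that do not move let the fingers close. It gives the time, the measured TCP pose, the force and the opening at its end, in the units of the state.
- bot.read_state(): the state, without advancing time (a new reading comes with each control period).
- vision.capture(name): name is "scene" or "top"; returns a dict with "pixels" (480x640x3 uint8, blue, green, red), "fx", "fy", "cx", "cy" (pixels), "extrinsics" (4x4, takes a point from camera to world coordinates). Camera axes: x right, y down, z forward; pixel columns grow to the right and rows downward; lengths in m; the calibration is good to about 2 mm. A picture is of the moment at which its call begins. There is no depth.
- bot.hand_in(): hands the job in, once; it reports no verdict.
Trained networks look in a picture, given as the dict that the camera call returned (one of the last four; its "shot" number tells which), for a name from the list of things; names that differ only in an ending like _2 or _b are one class to them, and where a whole thing is asked for, a point or a joint stands for the part that bears it (a point fixed in the world has none). Each returns a list of dicts, best first, with "confidence" (0 to 1); they miss things now and then, are a little off and sometimes report something else, mostly with a low value. They report only what shows in the picture. A call takes as long as a camera call. They do not tell look-alikes from the thing itself.
- nets.look_for(picture, query): "at" ([column, row] as shares, 0 to 1, of the picture: columns of its width, rows of its height, amid what is visible of it).
- nets.masks_of(picture, query): "region" (480x640 bool, what is visible of it) and "at" ([column, row] as shares, 0 to 1, of the picture: columns of its width, rows of its height, amid what is visible of it).
The state is a dict: "time_s": time; "joint_positions": joint angles; "qvel": joint speeds; "tau": joint torques, N m; "position": TCP position; "tcp_rot": TCP orientation; "force": force on the tool from outside, world axes, zero at the start; "moment": the same for the moment, N m; "opening": opening from 0.0 (shut) to 1.0 (fully open).
Only numpy, scipy, OpenCV 4.12 (cv2) and the standard library are available. Lean on these libraries where they do the work, as an engineer would, in place of code of your own. Each camera call takes 0.05 s, during which the arm holds its last target.

## Working session

There is one attempt and no reset: what is moved stays moved. The work goes in short steps, Python scripts to look and compute and a tool call to move; the robot and the scene stay as the last step left them, time stands still between calls to the robot, and variables do not carry over. Pictures are saved under pics/ and viewed, and the job is handed in when it is done.

Besides the shell and the picture viewer there is one more tool, called after "Call:" as name(argument=value, ...) on one line, values as JSON. play_rows: Moves the arm, as the interface text tells. Shift numbers are shares of 0.8 m and turn numbers shares of 60 degrees, none past 1 either way. Its arguments: {"type":"object","properties":{"series":{"type":"array"},"gripper":{"type":"number"}},"required":["series"]}

```bash
ls; mkdir -p pics
cat > h.py <<'E'
import numpy as np,cv2
from rig import bot,vision,nets
def ray(p,u,v):
    E=np.array(p["extrinsics"]);d=E[:3,:3]@np.array([(u-p["cx"])/p["fx"],(v-p["cy"])/p["fy"],1]);return E[:3,3],d
def atz(p,u,v,z):
    o,d=ray(p,u,v);return o+d*(z-o[2])/d[2]
def proj(p,X):
    E=np.array(p["extrinsics"]);c=(np.asarray(X)-E[:3,3])@E[:3,:3];return c[...,:2]/c[...,2:]*[p["fx"],p["fy"]]+[p["cx"],p["cy"]]
E
python3 - <<'E'
from h import *
s=bot.read_state();print(s,bot.tips_ahead)
for n in("top","scene"):
    p=vision.capture(n);cv2.imwrite(f"pics/{n}0.png",p["pixels"]);print(n,p["fx"],p["cx"],p["cy"],np.round(p["extrinsics"],4).tolist())
    for q in("jig","wheel","ejector_top"):
        for r in nets.look_for(p,q):print(q,round(r["confidence"],2),np.round(np.array(r["at"])*[640,480],1))
E
```

```text
pics
{'time_s': 0.0, 'joint_positions': array([-8.48844617e+01,  3.02790430e+01,  8.21586076e+01, -1.85548630e-03,
        6.76875218e+01, -1.02257259e+01]), 'qvel': array([-0.03318853, -0.11373209, -0.07290095,  0.02457395,  0.03037529,
       -0.00564858]), 'tau': array([ 5.60732303e-05, -4.40035951e+01, -1.76594371e+01,  6.32677088e-02,
        5.82945021e-02, -1.64955268e-04]), 'position': array([ 0.16533868, -0.60211449,  0.29125831]), 'tcp_rot': array([[ 2.64579298e-01, -9.64363907e-01, -2.24635121e-04],
       [-9.64361524e-01, -2.64579151e-01,  2.17329693e-03],
       [-2.15528288e-03, -3.58379906e-04, -9.99997613e-01]]), 'force': array([ 0.47390178,  0.04208072, -0.35691322]), 'moment': array([ 0.04590674, -0.03709816,  0.00617265]), 'opening': 0.9972981024189793} 0.0697
top 563.7129591838466 317.61528490894034 235.32752737714287 [[-0.0204, -0.9834, 0.1801, 0.2712], [-0.9998, 0.0212, 0.0028, -0.0203], [-0.0066, -0.18, -0.9836, 1.5044], [0.0, 0.0, 0.0, 1.0]]
jig 0.96 [329.2 156.1]
jig 0.77 [261.  252.5]
wheel 0.7 [228.9 320.2]
wheel 0.67 [269.  259.2]
ejector_top 0.57 [237.  245.2]
ejector_top 0.57 [306.5 146.9]
scene 486.8416113594509 326.0812795471029 241.1653084784738 [[0.8698, 0.3621, -0.3351, 0.9698], [0.4933, -0.6387, 0.5905, -0.7476], [-0.0002, -0.679, -0.7342, 0.9616], [0.0, 0.0, 0.0, 1.0]]
jig 0.84 [396.1 296.4]
wheel 0.7 [297.7 173.2]
wheel 0.66 [321.4 202.7]
ejector_top 0.38 [352.2 192.6]
```

View pics/top0.png

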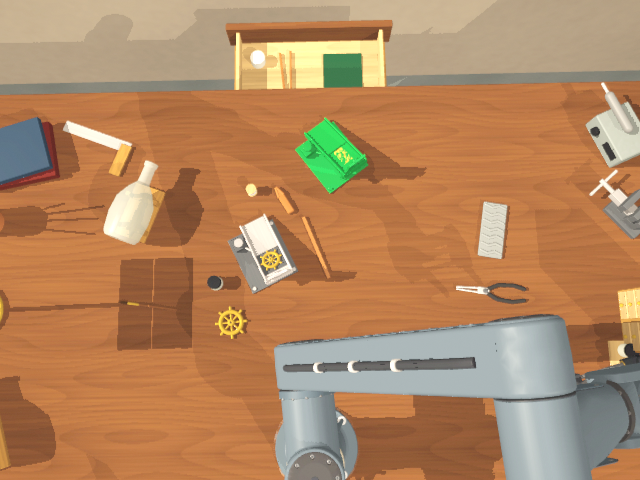

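View pics/scene0.png

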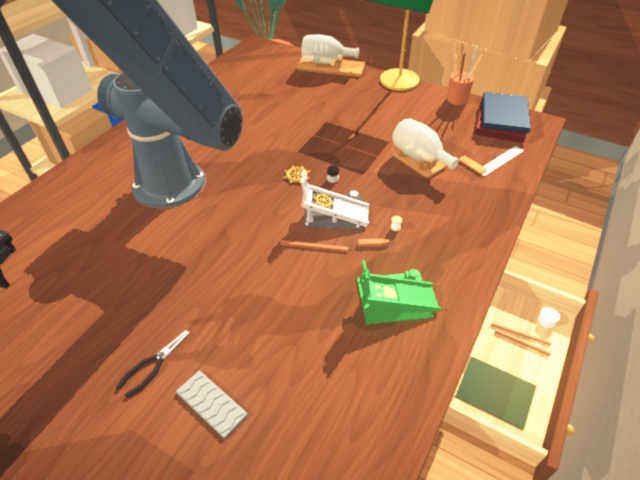

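Run:
```python
import cv2
a=cv2.imread("pics/top0.png");cv2.imwrite("pics/topc.png",cv2.resize(a[200:350,190:340],None,fx=4,fy=4,interpolation=cv2.INTER_CUBIC))
a=cv2.imread("pics/scene0.png");cv2.imwrite("pics/scc.png",cv2.resize(a[120:270,260:440],None,fx=4,fy=4,interpolation=cv2.INTER_CUBIC))
```

```text
(no output)
```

View pics/topc.png

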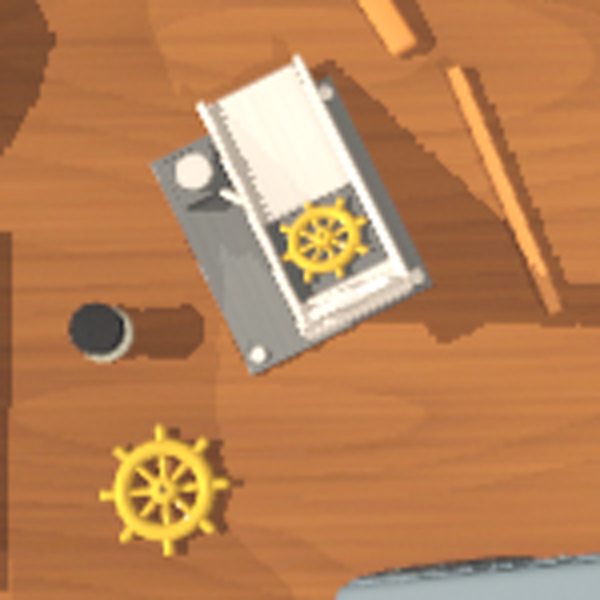

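View pics/scc.png

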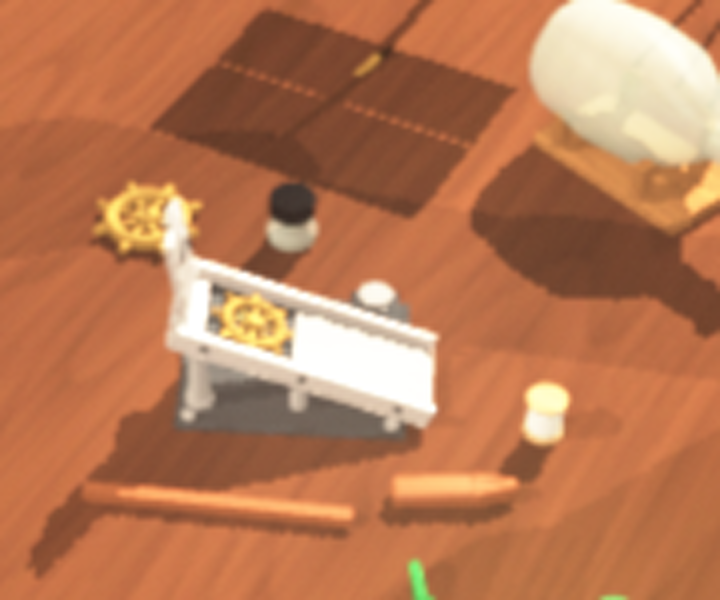

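The look-alikes are the wheel in the steel jig at top (270,259), the wheel on the desk at (231,322), the steel jig at (262,252), and the green jig at (329,156). The enlarged crop shows the nested wheel is clearly the smaller one and sits in the pale steel jig, so those two are meant. Next I fit the jig pose.

```bash
cat > fit.py <<'E'
from h import *
from scipy.optimize import least_squares
c,s=np.cos(np.radians(20)),np.sin(np.radians(20))
def bed(x,y,z): return np.array([-40+x*c+z*s,y,56-x*s+z*c])/1000
but=np.array([44.6,58,37.7])/1000
P=[but,bed(0,0,3),bed(135,38,8),bed(135,-38,8)]
def J(q,X):
    a=q[2];return np.array([[np.cos(a),-np.sin(a),0],[np.sin(a),np.cos(a),0],[0,0,1]])@X+[q[0],q[1],0]
E
python3 - <<'E'
from fit import *
T=vision.capture("top");S=vision.capture("scene")
t=np.array([[194,171],[324,239],[199,104],[298,56]])/4+[190,200]
u=np.array([[377,293],[254,321],[436,338],[434,408]])/4+[260,120]
def f(q): return np.concatenate([(proj(T,np.array([J(q,X) for X in P]))-t).ravel(),(proj(S,np.array([J(q,X) for X in P]))-u).ravel()])
best=min((least_squares(f,[.45,.1,a],loss='soft_l1') for a in(0,1.5,3,-1.5)),key=lambda r:r.cost)
q=best.x;print(q,np.degrees(q[2]),np.round(f(q),1).reshape(-1,2).tolist())
print("button",J(q,but),"across",J(q,bed(90,0,0)),"toe",J(q,bed(135,0,0)))
print("atz top button",atz(T,*t[0],.0377),"scene",atz(S,*u[0],.0377))
np.save("q.npy",q)
st=bot.read_state();R=st["tcp_rot"];print("jaw yaw",np.degrees(np.arctan2(R[1,0],R[0,0])))
for n,p,o in(("top",T,(190,200,340,350)),("sc",S,(260,120,440,270))):
    im=cv2.resize(p["pixels"][o[1]:o[3],o[0]:o[2]],None,fx=4,fy=4,interpolation=cv2.INTER_CUBIC)
    d=lambda X:tuple(int(v) for v in (proj(p,J(q,X))-o[:2])*4+2)
    for L in([bed(-33,33,0),bed(33,33,0),bed(33,-33,0),bed(-33,-33,0)],[bed(33,33,0),bed(135,33,0),bed(135,-33,0),bed(33,-33,0)]):
        cv2.polylines(im,[np.array([d(X) for X in L])],True,(0,0,255),1)
    for k in range(24):
        a=k*np.pi/12;cv2.circle(im,d(but+[.012*np.cos(a),.012*np.sin(a),0]),1,(255,0,0),-1)
    cv2.imwrite(f"pics/fit_{n}.png",im)
E
```

```text
[0.50942672 0.12284751 0.44031676] 25.22829174990918 [[-0.4, -0.3], [-0.2, 0.0], [-0.9, -0.3], [-0.1, -0.5], [-0.7, 0.3], [-0.9, 0.1], [-0.2, -0.1], [-0.1, 1.3]]
button [0.52505152 0.19432496 0.0377    ] across [0.5497476  0.1418454  0.02521819] toe [0.58800038 0.15986887 0.00982728]
atz top button [0.52432784 0.19325418 0.0377    ] scene [0.52619327 0.19640381 0.0377    ]
jaw yaw -74.6591385489106
```

View pics/fit_top.png

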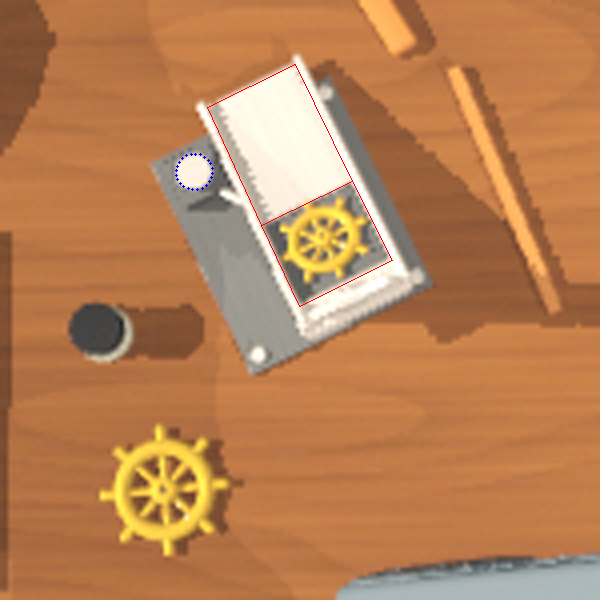

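View pics/fit_sc.png

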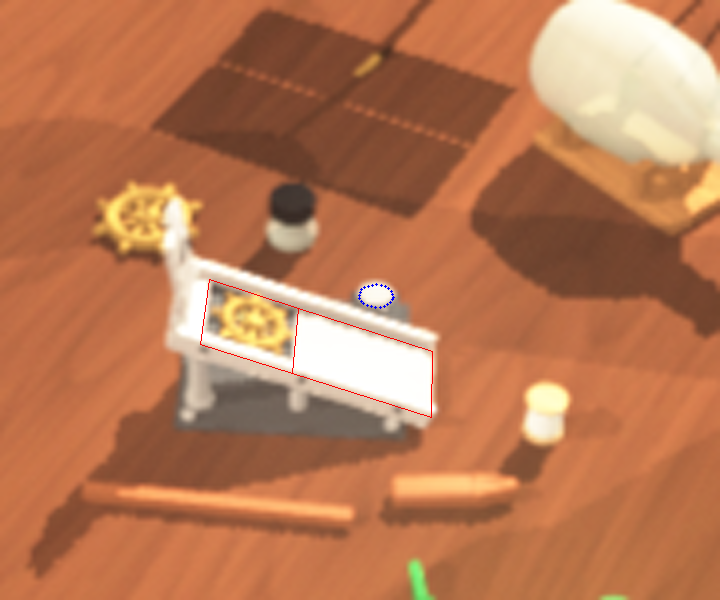

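The steel jig is at (0.509, 0.123) with yaw 25.2°, and the overlay matches both views within about 1 px. The jaw yaw has to turn by +9.9°, and the TCP goes to (0.537, 0.168). The jaws need to be 43 mm open, so the fingers stand 58 mm apart.

Call:
play_rows(series=[{"tx": 0.02325,"ty": 0.0481,"turn": 0.0083},{"tx": 0.02325,"ty": 0.0481,"turn": 0.0083},{"tx": 0.02325,"ty": 0.0481,"turn": 0.0083},{"tx": 0.02325,"ty": 0.0481,"turn": 0.0083},{"tx": 0.02325,"ty": 0.0481,"turn": 0.0083},{"tx": 0.02325,"ty": 0.0481,"turn": 0.0083},{"tx": 0.02325,"ty": 0.0481,"turn": 0.0083},{"tx": 0.02325,"ty": 0.0481,"turn": 0.0083},{"tx": 0.02325,"ty": 0.0481,"turn": 0.0083},{"tx": 0.02325,"ty": 0.0481,"turn": 0.0083}], gripper=0.494)

```text
invalid input
```

Call:
play_rows(series=[{"tx": 0.02325,"ty": 0.0481,"turn": 0.0083},{"tx": 0.02325,"ty": 0.0481,"turn": 0.0083},{"tx": 0.02325,"ty": 0.0481,"turn": 0.0083},{"tx": 0.02325,"ty": 0.0481,"turn": 0.0083},{"tx": 0.02325,"ty": 0.0481,"turn": 0.0083},{"tx": 0.02325,"ty": 0.0481,"turn": 0.0083},{"tx": 0.02325,"ty": 0.0481,"turn": 0.0083},{"tx": 0.02325,"ty": 0.0481,"turn": 0.0083},{"tx": 0.02325,"ty": 0.0481,"turn": 0.0083},{"tx": 0.02325,"ty": 0.0481,"turn": 0.0083}])

```text
invalid input
```

Call:
play_rows(series=[{},{},{}])

```text
invalid input
```

Call:
play_rows(series=[{"tx": 0.02325,"ty": 0.0481,"tz": 0.0,"turn": 0.0083}], gripper=0.494)

```text
time_s: 0.6
position: [0.1823, -0.5686, 0.2925]
tcp_rot: [[0.27, -0.963, -0.0], [-0.963, -0.27, -0.007], [0.006, 0.002, -1.0]]
force: [0.8, 0.0, 0.4]
opening: 0.965
```

Call:
play_rows(series=[{"tx": 0.02325,"ty": 0.0481,"tz": 0,"turn": 0.0083},{"tx": 0.02325,"ty": 0.0481,"tz": 0,"turn": 0.0083},{"tx": 0.02325,"ty": 0.0481,"tz": 0,"turn": 0.0083},{"tx": 0.02325,"ty": 0.0481,"tz": 0,"turn": 0.0083},{"tx": 0.02325,"ty": 0.0481,"tz": 0,"turn": 0.0083},{"tx": 0.02325,"ty": 0.0481,"tz": 0,"turn": 0.0083},{"tx": 0.02325,"ty": 0.0481,"tz": 0,"turn": 0.0083},{"tx": 0.02325,"ty": 0.0481,"tz": 0,"turn": 0.0083},{"tx": 0.02325,"ty": 0.0481,"tz": 0,"turn": 0.0083},{"tx": 0.02325,"ty": 0.0481,"tz": 0,"turn": 0.0083}])

```text
time_s: 1.6
position: [0.3706, -0.178, 0.2926]
tcp_rot: [[0.355, -0.935, 0.001], [-0.935, -0.355, -0.001], [0.001, -0.001, -1.0]]
force: [1.0, -0.2, -0.5]
opening: 0.497
```

Call:
play_rows(series=[{"tx": 0.02325,"ty": 0.0481,"tz": 0,"turn": 0.0083},{"tx": 0.02325,"ty": 0.0481,"tz": 0,"turn": 0.0083},{"tx": 0.02325,"ty": 0.0481,"tz": 0,"turn": 0.0083},{"tx": 0.02325,"ty": 0.0481,"tz": 0,"turn": 0.0083},{"tx": 0.02325,"ty": 0.0481,"tz": 0,"turn": 0.0083},{"tx": 0.02325,"ty": 0.0481,"tz": 0,"turn": 0.0083},{"tx": 0.02325,"ty": 0.0481,"tz": 0,"turn": 0.0083},{"tx": 0.02325,"ty": 0.0481,"tz": 0,"turn": 0.0083},{"tx": 0.02325,"ty": 0.0481,"tz": 0,"turn": 0.0083},{"tx": 0,"ty": 0,"tz": 0,"turn": 0}])

```text
time_s: 2.6
position: [0.5396, 0.1711, 0.2926]
tcp_rot: [[0.432, -0.902, 0.004], [-0.902, -0.432, 0.002], [-0.0, -0.005, -1.0]]
force: [-0.3, -0.8, 0.5]
opening: 0.492
```

Call:
play_rows(series=[{"tx": 0,"ty": 0,"tz": 0,"turn": 0},{"tx": 0,"ty": 0,"tz": 0,"turn": 0}])

```text
time_s: 2.8
position: [0.5366, 0.1661, 0.292]
tcp_rot: [[0.427, -0.904, -0.001], [-0.904, -0.427, -0.001], [-0.0, 0.001, -1.0]]
force: [0.1, -0.2, -0.6]
opening: 0.494
```

```bash
cat > v.py <<'E'
import sys
from fit import *
s=bot.read_state();q=np.load("q.npy");R=s["tcp_rot"]
tip=s["position"]+R[:,2]*bot.tips_ahead
print(s["time_s"],"pos",s["position"],"tip",tip,"yaw",np.degrees(np.arctan2(R[1,0],R[0,0])),"target yaw",np.degrees(q[2])-90,"F",s["force"],"open",s["opening"],"q6",s["joint_positions"][5])
M=(J(q,but)+J(q,bed(90,0,0)))/2
print("dxy",M[:2]-tip[:2],"tip over button",tip[2]-.0377)
S=vision.capture("scene");o=(260,80,460,230)
cv2.imwrite(sys.argv[1],cv2.resize(S["pixels"][o[1]:o[3],o[0]:o[2]],None,fx=4,fy=4,interpolation=cv2.INTER_CUBIC))
E
python3 v.py pics/s1.png
```

```text
2.8 pos [0.53663446 0.16610696 0.29203049] tip [0.53653912 0.16606471 0.22233057] yaw -64.72507209698094 target yaw -64.77170825009082 F [ 0.08765012 -0.16091311 -0.58074412] open 0.4943339561519494 q6 70.55251751043119
dxy [0.00086044 0.00202047] tip over button 0.18463056777956738
```

View pics/s1.png

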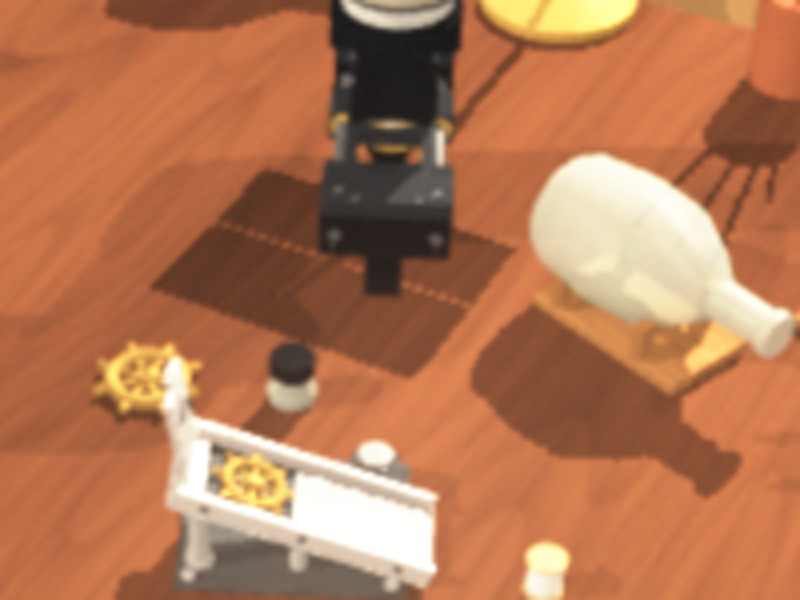

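The gripper hangs over the jig, with the fingertip at crop (383,290) and the jig undisturbed. I go down to 20 mm above the button.

Call:
play_rows(series=[{"tx": 0.0011,"ty": 0.0025,"tz": -0.041,"turn": 0},{"tx": 0,"ty": 0,"tz": -0.041,"turn": 0},{"tx": 0,"ty": 0,"tz": -0.041,"turn": 0},{"tx": 0,"ty": 0,"tz": -0.041,"turn": 0},{"tx": 0,"ty": 0,"tz": -0.041,"turn": 0},{"tx": 0,"ty": 0,"tz": 0,"turn": 0},{"tx": 0,"ty": 0,"tz": 0,"turn": 0},{"tx": 0,"ty": 0,"tz": 0,"turn": 0}])

```text
time_s: 3.65
position: [0.5394, 0.1685, 0.1301]
tcp_rot: [[0.427, -0.904, 0.003], [-0.904, -0.427, 0.0], [0.001, -0.003, -1.0]]
force: [0.6, 0.9, 0.5]
opening: 0.492
```

```bash
python3 v.py pics/s2.png
```

```text
3.65 pos [0.53943511 0.16848117 0.13008171] tip [0.53966371 0.16850568 0.06038209] yaw -64.74721021079343 target yaw -64.77170825009082 F [0.59730005 0.89866466 0.54862425] open 0.49237362742305324 q6 70.76438113540377
dxy [-0.00226415 -0.0004205 ] tip over button 0.022682086524735037
```

View pics/s2.png

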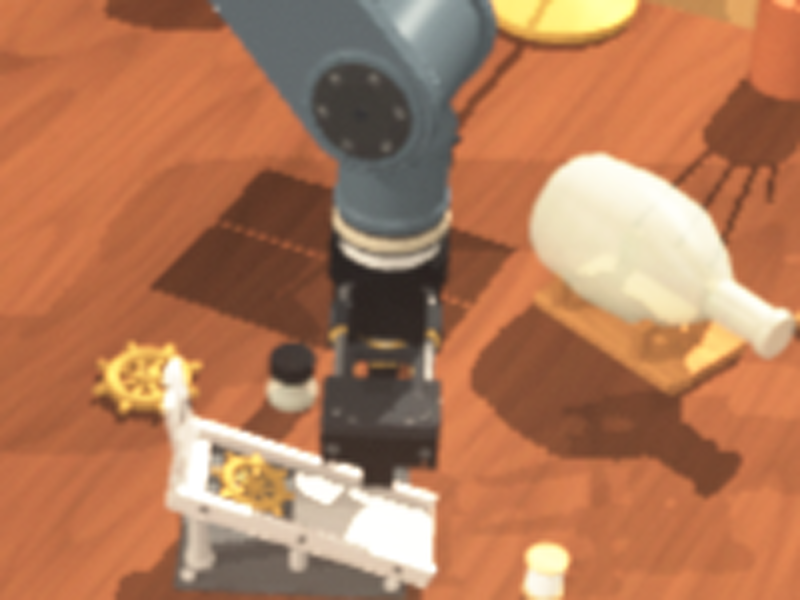

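Run:
```python
from h import *
for i in range(8):
    p=vision.capture("top");s=bot.read_state();print(np.round(s["position"]*1000,1),np.round(s["force"],1),np.round(np.abs(s["qvel"]).max(),2))
cv2.imwrite("pics/t2.png",cv2.resize(p["pixels"][180:330,180:380],None,fx=4,fy=4,interpolation=cv2.INTER_CUBIC))
```

```text
[539.4 168.8 130.3] [-0.1 -0.3 -0. ] 0.28
[539.3 168.9 130.1] [-0.2 -0.3  0.9] 0.39
[539.1 169.  129.9] [0.3 0.3 0.4] 0.47
[538.9 169.  129.6] [ 0.2 -1.5  1.1] 0.56
[538.7 169.  129.3] [-0.1  0.3 -0.4] 0.55
[538.6 169.  129.1] [-0.1 -0.2  0.1] 0.48
[538.5 169.  128.8] [ 0.2 -0.8  0.6] 0.37
[538.4 169.  128.6] [-0.5 -0.5 -0.4] 0.22
```

View pics/t2.png

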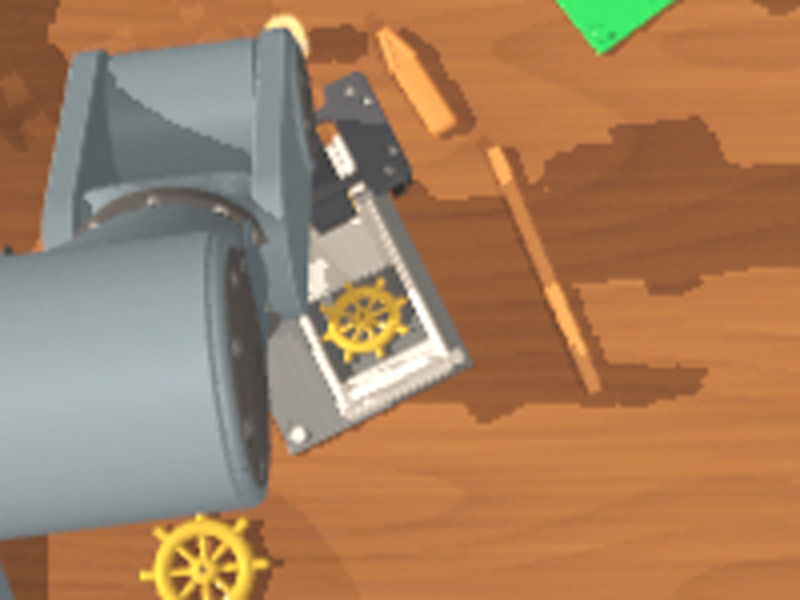

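Call:
play_rows(series=[{"tx": -0.0006,"ty": -0.0006,"tz": -0.006,"turn": 0},{"tx": 0,"ty": 0,"tz": -0.006,"turn": 0},{"tx": 0,"ty": 0,"tz": -0.005,"turn": 0},{"tx": 0,"ty": 0,"tz": -0.003,"turn": 0},{"tx": 0,"ty": 0,"tz": 0,"turn": 0},{"tx": 0,"ty": 0,"tz": 0,"turn": 0},{"tx": 0,"ty": 0,"tz": 0,"turn": 0},{"tx": 0,"ty": 0,"tz": 0,"turn": 0},{"tx": 0,"ty": 0,"tz": 0,"turn": 0},{"tx": 0,"ty": 0,"tz": 0,"turn": 0}])

```text
time_s: 5.1
position: [0.5378, 0.1684, 0.1124]
tcp_rot: [[0.427, -0.904, 0.0], [-0.904, -0.427, 0.0], [0.0, -0.0, -1.0]]
force: [0.6, 1.3, -0.4]
opening: 0.494
```

```bash
python3 v.py pics/s3.png
python3 - <<'E'
from h import *
for i in range(4):
    p=vision.capture("top");s=bot.read_state();print(np.round(s["position"]*1000,1),np.round(s["force"],1))
E
```

```text
5.1 pos [0.53784373 0.16844937 0.11237399] tip [0.53785931 0.16845124 0.042674  ] yaw -64.69377744550782 target yaw -64.77170825009082 F [ 0.61737967  1.28393543 -0.43404811] open 0.4943104731114073 q6 70.72528651936355
dxy [-0.00045975 -0.00036605] tip over button 0.0049739956809070895
[537.9 168.4 112.4] [-0.2 -0.5 -0. ]
[537.8 168.4 112.3] [-0.6 -0.3  0.7]
[537.8 168.4 112.3] [ 0.1  0.3 -0.5]
[537.8 168.4 112.3] [-1.2  0.5 -0.5]
```

View pics/s3.png

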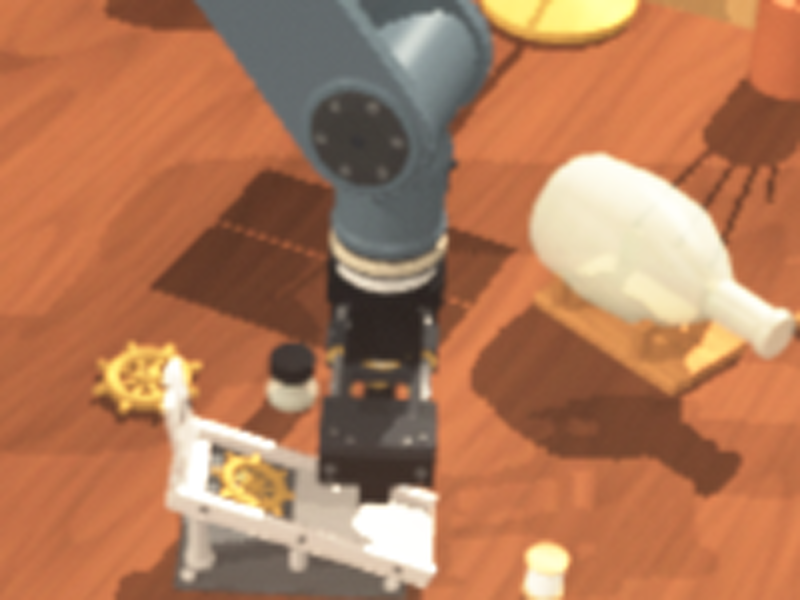

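The tip is settled 5 mm above the button and the near finger is over the chute. Now I press.

Call:
play_rows(series=[{"tx": 0,"ty": 0,"tz": -0.009,"turn": 0},{"tx": 0,"ty": 0,"tz": -0.009,"turn": 0},{"tx": 0,"ty": 0,"tz": 0,"turn": 0},{"tx": 0,"ty": 0,"tz": 0,"turn": 0},{"tx": 0,"ty": 0,"tz": 0,"turn": 0}])

```text
time_s: 5.85
position: [0.5386, 0.1685, 0.1005]
tcp_rot: [[0.427, -0.904, 0.003], [-0.904, -0.427, 0.0], [0.001, -0.003, -1.0]]
force: [-2.7, -1.5, 21.9]
opening: 0.492
```

```bash
python3 v.py pics/s4.png
python3 - <<'E'
from h import *
for i in range(4):
    p=vision.capture("top");s=bot.read_state();print(np.round(s["position"]*1000,1),np.round(s["force"],1))
cv2.imwrite("pics/t4.png",cv2.resize(p["pixels"][200:300,220:340],None,fx=6,fy=6,interpolation=cv2.INTER_CUBIC))
E
```

```text
5.85 pos [0.53859156 0.16854199 0.10051799] tip [0.53877054 0.16857662 0.03081823] yaw -64.69647253159896 target yaw -64.77170825009082 F [-2.7253553  -1.49897512 21.87806551] open 0.491734754109105 q6 70.70835652295075
dxy [-0.00137098 -0.00049144] tip over button -0.006881769440698432
[538.6 168.6 100.5] [-3.3 -0.4 21.8]
[538.6 168.6 100.5] [-3.3 -1.4 22.6]
[538.6 168.6 100.5] [-2.7 -1.7 21.5]
[538.6 168.6 100.5] [-2.8 -0.7 22. ]
```

View pics/s4.png

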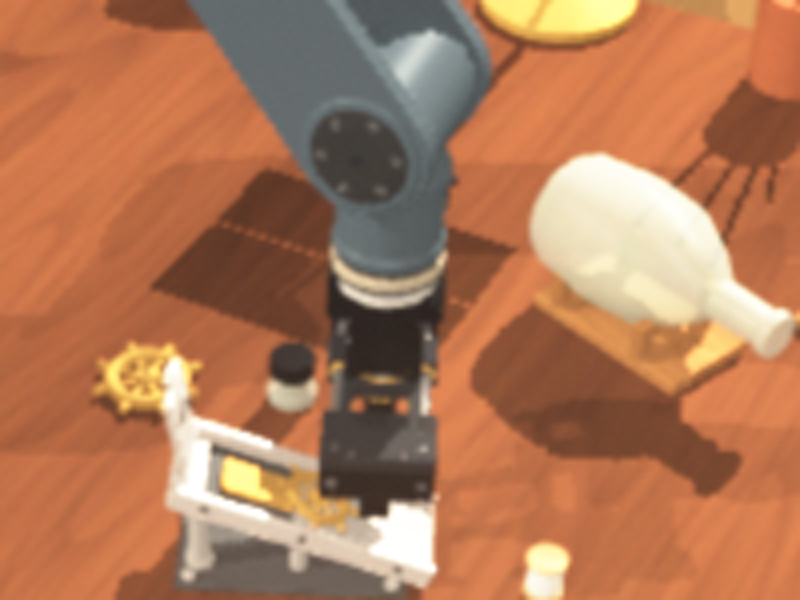

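View pics/t4.png

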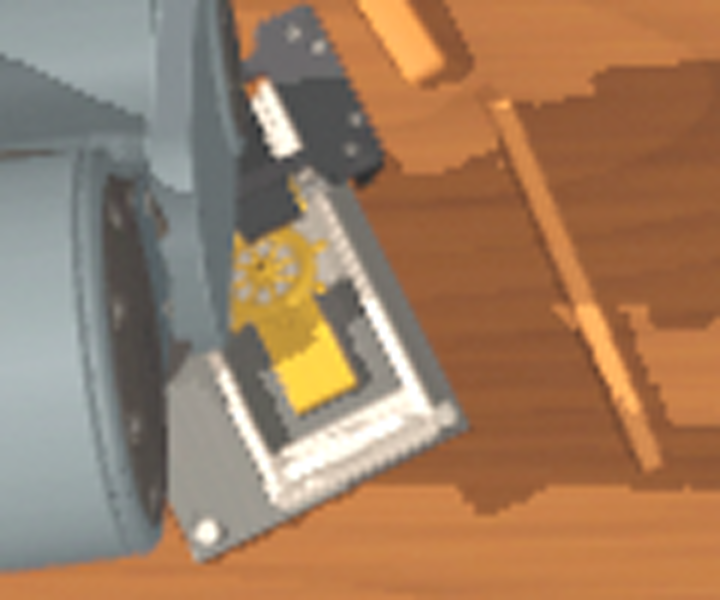

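Run:
```python
from fit import *
q=np.load("q.npy")
for n,uv in(("top",np.array([263,267])/6+[220,200]),("scene",np.array([313,495])/4+[260,80])):
    p=vision.capture(n)
    r=least_squares(lambda b:proj(p,J(q,bed(b[0],b[1],6)))-uv,[50,0]);print(n,r.x)
    if n=="scene":
        nm=nets.masks_of(p,"wheel")
        for m in nm:print(m["confidence"],np.array(m["at"])*[640,480])
    o=(225,205,325,280) if n=="top" else (295,175,395,250)
    im=cv2.resize(p["pixels"][o[1]:o[3],o[0]:o[2]],None,fx=8,fy=8,interpolation=cv2.INTER_CUBIC)
    for rad in(.031,.024):
      for z in (4,):
        for k in range(48):
            a=k*np.pi/24;X=J(q,bed(r.x[0]+rad*1e3*np.cos(a),r.x[1]+rad*1e3*np.sin(a),z));cv2.circle(im,tuple(int(v) for v in (proj(p,X)-o[:2])*8+4),1,(255,0,0),-1)
    cv2.imwrite(f"pics/w_{n}.png",im)
s=bot.read_state();print(s["time_s"],s["position"],s["force"])
```

```text
top [48.91892465 -0.725877  ]
scene [44.75173172  2.9509503 ]
0.73 [326.784 207.984]
0.69 [295.808 173.616]
0.45 [338.304 203.52 ]
6.25 [0.53860163 0.16855378 0.10051505] [-3.57554415 -1.22291399 23.15493888]
```

View pics/w_scene.png

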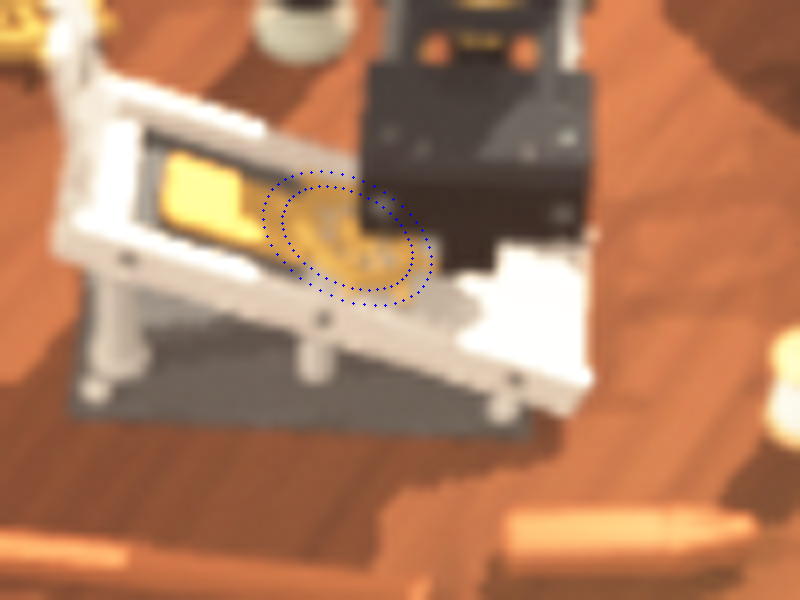

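View pics/w_top.png

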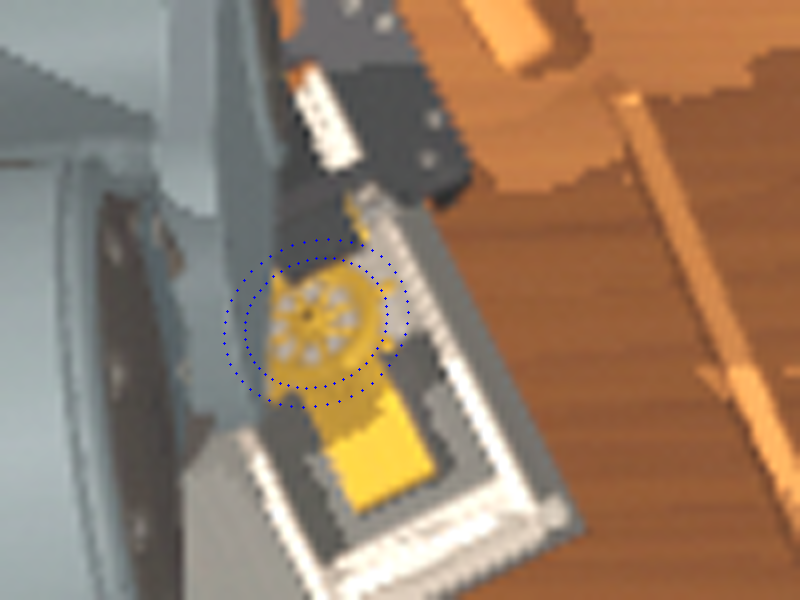

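Run:
```python
from fit import *
q=np.load("q.npy");p=vision.capture("top")
for z in(3,5):
  for nm,c in(("hub",(308,313)),("h1",(352,205)),("h2",(390,286)),("h3",(389,347)),("h4",(270,396)),("tonguecorner",(437,468)),("tonguecorner2",(358,512)),("rimtail",(322,385))):
    uv=np.array([c[0]-4,c[1]-4])/8+[225,205]
    r=least_squares(lambda b:proj(p,J(q,bed(b[0],b[1],z)))-uv,[50,0]);print(z,nm,np.round(r.x,1))
```

```text
3 hub [54.3  0.3]
3 h1 [ 84.6 -28.3]
3 h2 [ 49.8 -27.8]
3 h3 [ 29.1 -18.7]
3 h4 [32.1 23.1]
3 tonguecorner [-19.3 -15.7]
3 tonguecorner2 [-21.   13.2]
3 rimtail [27.3  6.3]
5 hub [53.1  0.3]
5 h1 [ 83.3 -28.3]
5 h2 [ 48.6 -27.8]
5 h3 [ 27.9 -18.7]
5 h4 [31. 23.]
5 tonguecorner [-20.4 -15.7]
5 tonguecorner2 [-22.1  13.2]
5 rimtail [26.1  6.2]
```

Call:
play_rows(series=[{"tx": 0,"ty": 0,"tz": 0,"turn": 0},{"tx": 0,"ty": 0,"tz": 0,"turn": 0},{"tx": 0,"ty": 0,"tz": 0,"turn": 0},{"tx": 0,"ty": 0,"tz": 0,"turn": 0},{"tx": 0,"ty": 0,"tz": 0,"turn": 0},{"tx": 0,"ty": 0,"tz": 0,"turn": 0},{"tx": 0,"ty": 0,"tz": 0,"turn": 0},{"tx": 0,"ty": 0,"tz": 0,"turn": 0}])

```text
time_s: 7.1
position: [0.5386, 0.1686, 0.1005]
tcp_rot: [[0.427, -0.904, 0.003], [-0.904, -0.427, 0.0], [0.001, -0.003, -1.0]]
force: [-3.1, 0.1, 21.8]
opening: 0.495
```

Run:
```python
from h import *
p=vision.capture("top");o=(225,205,325,280)
cv2.imwrite("pics/w5.png",cv2.resize(p["pixels"][o[1]:o[3],o[0]:o[2]],None,fx=8,fy=8,interpolation=cv2.INTER_CUBIC))
```

```text
(no output)
```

View pics/w5.png

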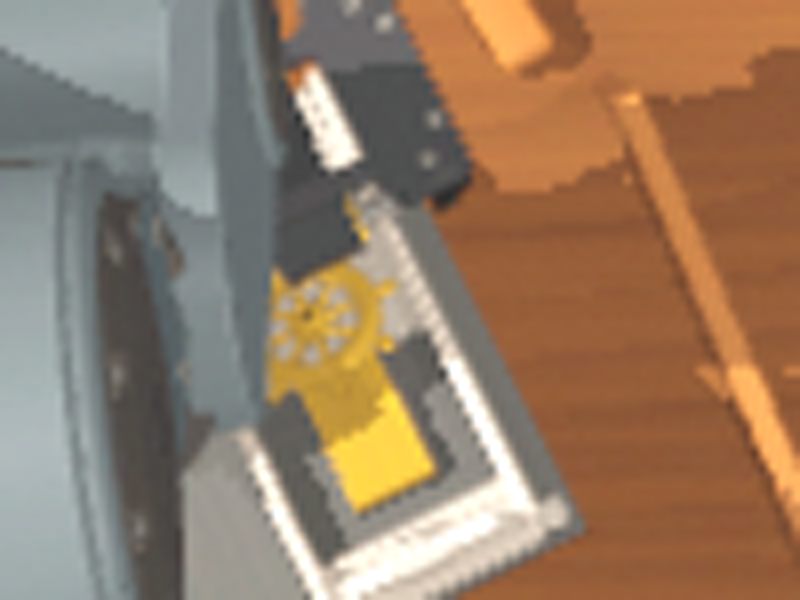

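Run:
```python
from fit import *
q=np.load("q.npy")
im=cv2.imread("pics/w5.png");cv2.imwrite("pics/w5z.png",cv2.resize(im[160:420,240:440],None,fx=2.3,fy=2.3))
p=vision.capture("scene");o=(310,185,370,230)
z=cv2.resize(p["pixels"][o[1]:o[3],o[0]:o[2]],None,fx=13,fy=13,interpolation=cv2.INTER_NEAREST)
for X,c in((bed(84,-28,3),(255,0,0)),(bed(74,-27,3),(0,255,0)),(bed(54,0,8),(0,0,255)),(bed(50.5,0,8),(255,0,255))):
    cv2.circle(z,tuple(int(v) for v in (proj(p,J(q,X))-o[:2])*13+6),5,c,2)
cv2.imwrite("pics/s6.png",z)
```

```text
(no output)
```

View pics/s6.png

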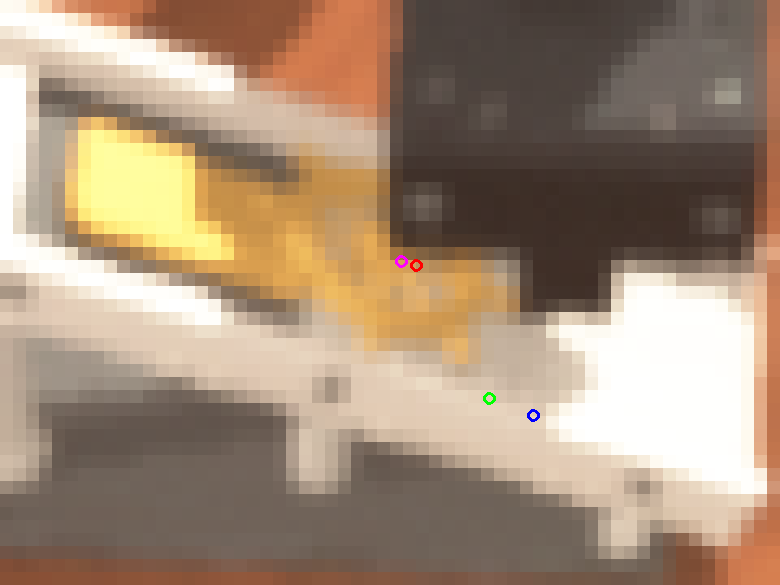

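View pics/w5z.png

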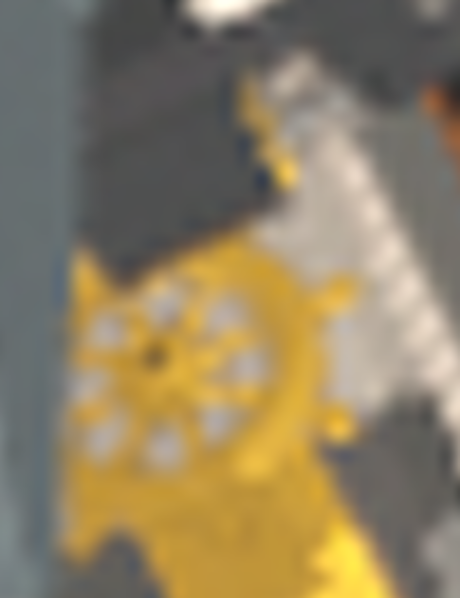

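```bash
python3 -c "
from rig import bot
s=bot.read_state();print(s['time_s'],s['position'],s['force']);print(bot.hand_in())"
```

```text
7.2 [0.53858272 0.16853202 0.10052038] [-2.59677075 -0.83532957 22.88018493]
the job is handed in; nothing more can be done
None
```

The wheel is out of its nest and held on the chute by the second fingertip, and I handed the job in at 7.2 s. One finger pressed the steel jig's plunger to its stop, and the other stood 58 mm across on the chute and caught the smaller wheel as it slid.

**Last checks:**
- **Plunger:** the fingertip is about 6.9 mm below the unpressed button height, so the plunger is fully down. The wrist force is steady at about 22 N, mostly against the hard stop.
- **Wheel position:** its centre is about 50–54 mm down the bed, past the nest edge at 33 mm. It did not move between pictures about 1 s apart.
- **Surroundings:** nothing else near the jig looked disturbed.

**Less certain:**
- **Position estimate:** my first hand-picked points from the two cameras differed by about 4 mm. The later overlay agreed with 50–54 mm.
- **Flatness:** I judged this from pictures at about 2.5 mm per pixel. The raised tongue under the wheel's trailing edge could tilt it slightly.
- **Yellow strip:** the top view shows a small yellow strip beside the gripper. I took its lower end for a handle tip, but could not explain the rest.

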